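Scoop ball knobs into the box on the counting scale

TASK

Use the yellow scoop to scoop all three red ball knobs out of the blue bin and tip them into the white box on the scale, without the gripper or arm touching the knobs. Leave the white box standing where it is on the scale, then set the scoop back down level on its black mat. Leave the other things on the table alone.

Things in the scene. Friction and masses are not known exactly. Their poses are not given: they have to be found in the camera images.
- scoop: yellow scoop, loose, 0.2 kg, on the mat. Flat bowl 120 long (x), 168 wide (y) outside; floor 2 thick, open mouth at +x, back wall 50 high; sides 3 thick, 50 high at the back half, sloping to 16 at the mouth. Grip bar 24 wide (y), 28 high (z 64 to 92) above the bowl, along x from -60 to +50, on a 30 wide post at the back wall. Origin: centre of the bowl's underside
- scoop_grip (a point): middle of the scoop's grip bar, 80 above the underside of the bowl, above the bowl's centre; axes as the scoop's
- scoop_mouth (a point): middle of the scoop's front (mouth) edge, on its underside, 60 ahead of the scoop's origin; axes as the scoop's
- mat: flat black rubber mat, fixed, 180 (x) by 210 (y), 4 thick: the scoop's place. Origin: centre of its underside, on the table
- bin: blue parts bin, fixed to the table, left or right, front (-x) roughly towards the robot. Floor inside 280 long (x -140 to +140), 195 wide (y), 4 thick; back wall rises from the floor's edge at x +140, leaning outwards 40 degrees, to 70 high at x +197; sides 70 high over the back 60 percent, sloping to the 25 high front wall; walls 4 thick. Origin: under the floor's centre, on the table
- bin_floor (a point): centre of the bin's inner floor, 4 above the table; axes as the bin's
- scale: counting scale, fixed to the table: square steel platform 260 (x) by 250 (y), top 55 above the table, with a low grey and black console (85 long, 45 high) at its -x side. On the other side from the bin. Origin: under the platform's centre, on the table
- scale_top (a point): centre of the scale's steel platform, on its top, 55 above the table
- kitbox: white open box standing loose on the scale, 200 by 200 outside, 60 high, walls and floor 4 thick, 0.5 kg. Origin: centre of its underside; its rim is 60 above that
- knob1_center (a point): centre of the ball of red ball knob 1 of 3: ball 46 in diameter with a flat brass boss (16 across) on its underside, 46 high in all, about 80 g, loose; starts standing on its boss on the bin's floor with this centre 23.5 above the floor, in the back half of the bin; turns when it rolls
- knob1: the same red ball knob 1; origin at the centre of the underside of its boss, 23.5 from the ball's centre
- knob2_center (a point): centre of the ball of red ball knob 2 of 3: ball 46 in diameter with a flat brass boss (16 across) on its underside, 46 high in all, about 80 g, loose; starts standing on its boss on the bin's floor with this centre 23.5 above the floor, in the back half of the bin; turns when it rolls
- knob2: the same red ball knob 2; origin at the centre of the underside of its boss, 23.5 from the ball's centre
- knob3_center (a point): centre of the ball of red ball knob 3 of 3: ball 46 in diameter with a flat brass boss (16 across) on its underside, 46 high in all, about 80 g, loose; starts standing on its boss on the bin's floor with this centre 23.5 above the floor, in the back half of the bin; turns when it rolls
- knob3: the same red ball knob 3; origin at the centre of the underside of its boss, 23.5 from the ball's centre
- tape: roll of amber packing tape lying flat, 104 across, 48 high; origin at the centre of its underside. Bystander
- weight: steel check weight, 48 across, 78 high, 0.9 kg; origin at the centre of its underside. Bystander
- mug: blue mug, 80 across, 90 high, handle to its +y; origin at the centre of its underside. Bystander
- labels: roll of white labels lying flat, 100 across, 60 high; origin at the centre of its underside. Bystander
- marker: black marker pen lying along its x, 135 long, 18 thick; origin under its middle. Bystander
- scanner: black and grey hand scanner lying on its side, about 190 long, 50 high; origin on its underside. Bystander

How it is judged:
By the outcome, as a careful person would: the job done as asked, in the order asked, and still so for the second after the job is handed in, with the robot touching nothing.
It also fails if it takes over 67 s, if anything falls off the work surface, if the arm or the gripper's body presses on something with over 40 N, if the wrist force passes 120 N, or if a joint passes its speed limit or range.

ROBOT

A 6-joint arm with a two-finger parallel gripper is mounted at the origin on the work surface. World frame = base frame: x ahead of the robot, y to its left, z up, the work surface at z = 0. Lengths are in m, angles in rad, forces in N, time in s.
With the tool pointing down it reaches from about 0.35 to 0.975 m from the base axis. Payload 4.9 kg.
Tool frame: the origin (TCP) lies at the very end of the fingers, on their centre line; the grasp point (between the pads) lies 19 mm behind it; z points along the fingers, y is the line along which they close (so a half turn about z gives the same grasp; the last joint's range is limited). The gripper opens to 85 mm and grips with 20 to 120 N. Pads are 22 mm wide; open, the fingers measure 114 mm over their backs; the gripper's body (76 mm by 85 mm) begins 54 mm behind the grasp point. The pads swing forward as they close: fully open they stand 13 mm farther back than shut.
Start: joints at [-1.466, 0.053, 1.613, -0, 1.476, -0.119], TCP at [0.139, -0.609, 0.231] pointing down, gripper open.
Joint ranges: [-3.01, 3.01], [-1.01, 2.22], [0.06, 2.58], [-1.02, 4.17], [0.09, 2.62], [-3.14, 3.14]. Speed limits (rad/s): [2.57, 2.57, 3.14, 3.14, 3.14, 3.14].

INTERFACE

Orientations are given as a unit quaternion [w, x, y, z].
In Python, from plant import manip gives the robot as it stands.
- The arm moves only by the shell command python3 -m pendant 'ROWS'. ROWS is JSON, a list of rows, each a list of 3 entries, a list of its own where there are three numbers: the opening, from 0 (shut) to 1 (fully open), then the shift along the tool's x, y, z in units of 12 cm (1.0 is 12 cm), then the turn about the tool's z in units of pi rad (1.0 is pi rad). In form: [[gripper, [dx, dy, dz], roll], ...]. A call has 1 to 10 rows; each row is the pose to reach, as a shift and turn from the pose commanded when the call began, along the tool's axes at that moment, turning the shorter way round; what a row does not reach only later rows make up. A row lasts 1/10 s, in which the tool goes at most 50 mm and 8.59 degrees, less where a joint would pass 70% of its speed; a pose out of reach is approached as far as the arm can. A call with a number of a shift or a turn outside -1 to 1 is refused whole. A call with a gripper value outside its range is refused whole. The fingers move at their own pace and stop on an object; the grip force is fixed at half the most. Time passes only in rows, so rows that repeat a pose let the fingers close. It gives the time, the measured TCP pose, the force, the opening and the grip force at its end, in the units of the state.
- manip.state(): the state, without advancing time (a new reading comes with each control period).
- manip.grab_frame(name): name is "side" or "top"; returns a dict with "img" (384x512x3 uint8, red, green, blue), "fx", "fy", "cx", "cy" (pixels), "D" ([k1, k2, p1, p2, k3] as OpenCV has them; the pictures are not rectified), "eye" and "rotation" of the camera in the world. Camera axes: x right, y down, z forward; pixel columns grow to the right and rows downward; lengths in m; the calibration is good to about 2 mm. A picture is of the moment at which its call begins. There is no depth.
- manip.job_done(): hands the job in; it is judged then, once.
The state is a dict: "time": time; "joint_pos": joint angles; "joint_vel": joint speeds; "joint_efforts": joint torques, N m; "tool_pos": TCP position; "tool_rot": TCP orientation; "contact_force": force on the tool from outside, world axes, zero at the start; "ft_torque": the same for the moment, N m; "gripper_width": opening from 0.0 (shut) to 1.0 (fully open); "grasp_force": force on a finger pad.
Only numpy, scipy, OpenCV 4.12 (cv2) and the standard library are available. Lean on these libraries where they do the work, as an engineer would, in place of code of your own. Each camera call takes 0.05 s, during which the arm holds its last target. There are 200 camera calls.

## Working session

There is one attempt and no reset: what is moved stays moved. The work goes in short steps, Python scripts to look and compute and a shell command to move; the robot and the scene stay as the last step left them, time stands still between calls to the robot, and variables do not carry over. Pictures are saved under pics/ and viewed, at most 10 in all, crops included, and the job is handed in when it is done.

```bash
ls; mkdir -p pics; python3 - <<'E'
from plant import manip
import cv2,numpy as np
s=manip.state();print(s)
for n in("side","top"):
    f=manip.grab_frame(n);cv2.imwrite(f"pics/{n}0.png",cv2.resize(f["img"][:,:,::-1],(800,600)))
    cv2.imwrite(f"{n}0raw.png",f["img"][:,:,::-1])
    print({k:v for k,v in f.items() if k!="img"})
E
```

```text
pics
{'time': 0.0, 'joint_pos': array([-1.46598614e+00,  5.33516342e-02,  1.61431230e+00, -3.76366815e-05,
        1.47598906e+00, -1.18986111e-01]), 'joint_vel': array([-0.0006555 , -0.00200764, -0.00032189,  0.00022082, -0.00168551,
        0.0003119 ]), 'joint_efforts': array([-4.08384412e-04, -3.93682337e+01, -3.70180070e+01, -9.47489843e-05,
        6.95703246e-03, -3.24923597e-06]), 'tool_pos': array([ 0.13864032, -0.60878394,  0.23005532]), 'tool_rot': array([-1.03028152e-03,  9.93745203e-01,  1.11666508e-01, -1.14297363e-05]), 'contact_force': array([ 0.48748844, -0.40551039,  0.28354699]), 'ft_torque': array([-0.00310799,  0.00694405,  0.02720066]), 'grasp_force': 0.0, 'gripper_width': 0.9997267884988741}
{'fx': 478.48676346766325, 'fy': 478.48676346766325, 'cx': 255.35147975848452, 'cy': 195.05674374903012, 'D': array([-0.0063974,  0.       ,  0.       ,  0.       ,  0.       ]), 'eye': array([ 1.15864853, -1.20903448,  1.10547145]), 'rotation': array([-0.42955045,  0.87290144,  0.2106052 , -0.09578586])}
{'fx': 425.2443763719862, 'fy': 425.2443763719862, 'cx': 258.32452979098247, 'cy': 186.07181166047627, 'D': array([-0.00304098,  0.        ,  0.        ,  0.        ,  0.        ]), 'eye': array([ 0.39541887, -0.00547412,  1.5723524 ]), 'rotation': array([-0.04456149,  0.70641328, -0.70520917,  0.04092157])}
```

View pics/top0.png

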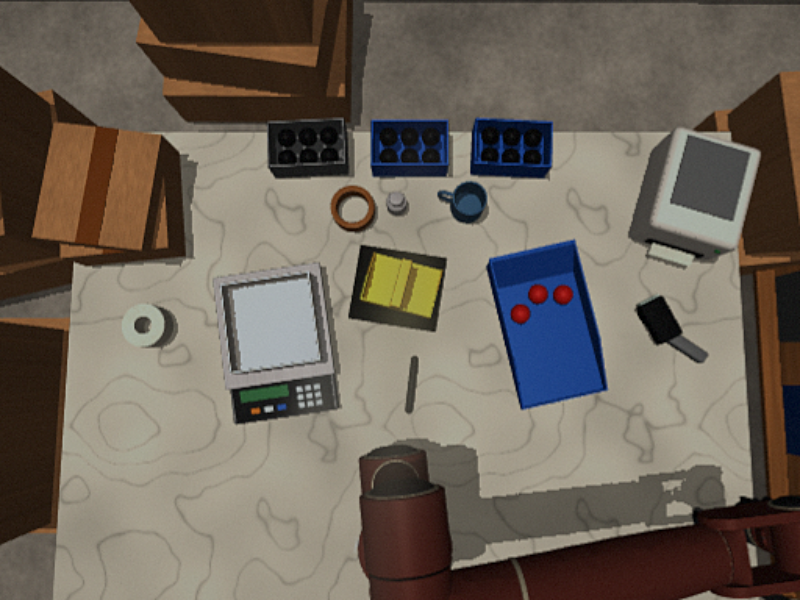

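View pics/side0.png

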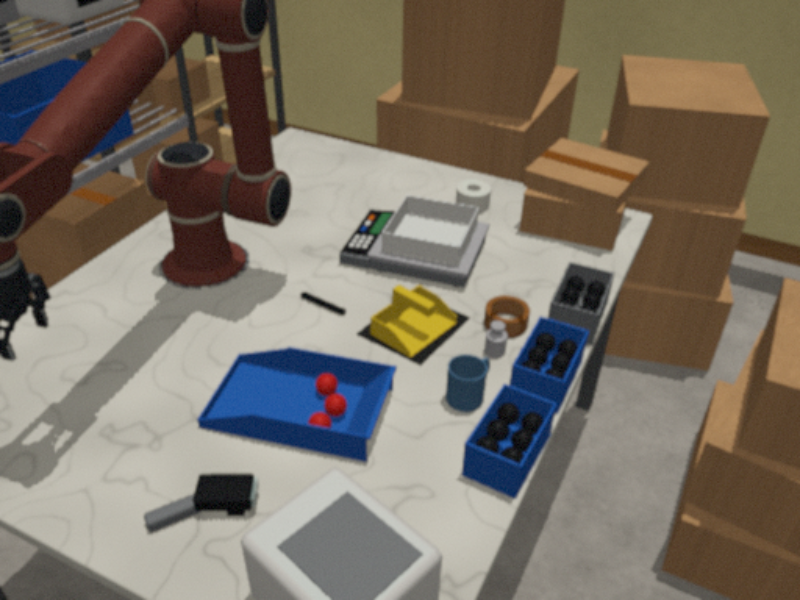

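```bash
cat > h.py <<'E'
import cv2,numpy as np
from plant import manip
from scipy.spatial.transform import Rotation as R
def rot(q): return R.from_quat(np.r_[q[1:],q[0]]).as_matrix()
def KD(f): return np.array([[f["fx"],0,f["cx"]],[0,f["fy"],f["cy"]],[0,0,1]]),f["D"]
def proj(f,P):
    M=rot(f["rotation"]).T;K,D=KD(f)
    return cv2.projectPoints(np.atleast_2d(P).astype(float),cv2.Rodrigues(M)[0],-M@f["eye"],K,D)[0][:,0]
def onplane(f,uv,z):
    K,D=KD(f);p=cv2.undistortPoints(np.array(uv,float).reshape(-1,1,2),K,D)[:,0]
    d=np.c_[p,np.ones(len(p))]@rot(f["rotation"]).T
    return f["eye"]+d*((z-f["eye"][2])/d[:,2])[:,None]
def world(o,yaw,P,pitch=0): # pitch>0 : mouth down
    return R.from_euler('ZY',[yaw,pitch]).apply(np.atleast_2d(P))+o
E
python3 - <<'E'
from h import *
import pickle
F={n:manip.grab_frame(n) for n in("side","top")};pickle.dump(F,open("F0.pkl","wb"))
t,s=F["top"]["img"],F["side"]["img"]
a=cv2.resize(t[150:217,130:300],(0,0),fx=4.7,fy=4.7,interpolation=cv2.INTER_CUBIC)
b=cv2.resize(s[175:235,220:310],(0,0),fx=4.4,fy=4.4,interpolation=cv2.INTER_CUBIC)
c=cv2.resize(t[145:270,300:395],(0,0),fx=2.1,fy=2.1,interpolation=cv2.INTER_CUBIC)
o=np.zeros((585,800,3),np.uint8)
o[:a.shape[0],:a.shape[1]]=a;o[320:320+b.shape[0],:b.shape[1]]=b;o[320:320+c.shape[0],420:420+c.shape[1]]=c
cv2.imwrite("pics/crop1.png",o[:,:,::-1])
h=cv2.cvtColor(t,cv2.COLOR_RGB2HSV)
def ctr(n,mask):
    k,l,st,c=cv2.connectedComponentsWithStats(mask.astype(np.uint8))
    for i in range(1,k):
        if st[i,4]>60: print(n,c[i],st[i])
m=((h[...,0]<8)|(h[...,0]>172))&(h[...,1]>190)&(h[...,2]>120);ctr("red",m)
hs=cv2.cvtColor(s,cv2.COLOR_RGB2HSV)
ctr("reds",((hs[...,0]<8)|(hs[...,0]>172))&(hs[...,1]>190)&(hs[...,2]>120))
def rect(n,m,z):
    k,l,st,c=cv2.connectedComponentsWithStats(m.astype(np.uint8));i=1+np.argmax(st[1:,4])
    p=cv2.findContours((l==i).astype(np.uint8),0,2)[0][0]
    r=cv2.boxPoints(cv2.minAreaRect(p));print(n,st[i],r.tolist(),onplane(F["top"],r,z).round(4).tolist())
box=np.zeros(m.shape,bool);box[145:270,300:395]=1
rect("bin",box&(h[...,0]>100)&(h[...,0]<128)&(h[...,1]>150),.05)
box[:]=0;box[150:215,220:290]=1
rect("scoop",box&(h[...,0]>20)&(h[...,0]<35)&(h[...,1]>120)&(h[...,2]>60),.04)
rect("mat",box&(h[...,2]<70)|box&(h[...,0]>20)&(h[...,0]<35)&(h[...,1]>120),.004)
E
```

```text
red [344.35820896 187.29850746] [340 183  10  10  67]
red [360.6031746  187.61904762] [356 184  10   9  63]
red [332.96969697 200.06060606] [329 196   9   9  66]
reds [208.44554455 244.25742574] [203 239  12  11 101]
reds [214.17757009 257.3364486 ] [209 252  12  11 107]
reds [204.75714286 268.12857143] [199 265  12   8  70]
bin [ 312  154   77  108 5329] [[310.0292053222656, 166.40675354003906], [367.8988952636719, 152.43821716308594], [390.9831848144531, 248.0730438232422], [333.1134948730469, 262.04156494140625]] [[0.6525, -0.1847, 0.05], [0.7043, -0.3958, 0.05], [0.3601, -0.4674, 0.05], [0.3109, -0.2618, 0.05]]
scoop [ 230  162   53   42 1455] [[229.35247802734375, 191.44625854492188], [237.78497314453125, 159.59014892578125], [283.49395751953125, 171.6895751953125], [275.06146240234375, 203.54568481445312]] [[0.5619, 0.1076, 0.04], [0.6792, 0.078, 0.04], [0.6346, -0.089, 0.04], [0.5182, -0.058, 0.04]]
mat [ 223  157   63   55 2572] [[222.54437255859375, 202.92910766601562], [229.790771484375, 156.34521484375], [285.7044677734375, 165.04290771484375], [278.45806884765625, 211.62680053710938]] [[0.5231, 0.135, 0.004], [0.6982, 0.11, 0.004], [0.6654, -0.0993, 0.004], [0.4912, -0.0716, 0.004]]
```

View pics/crop1.png

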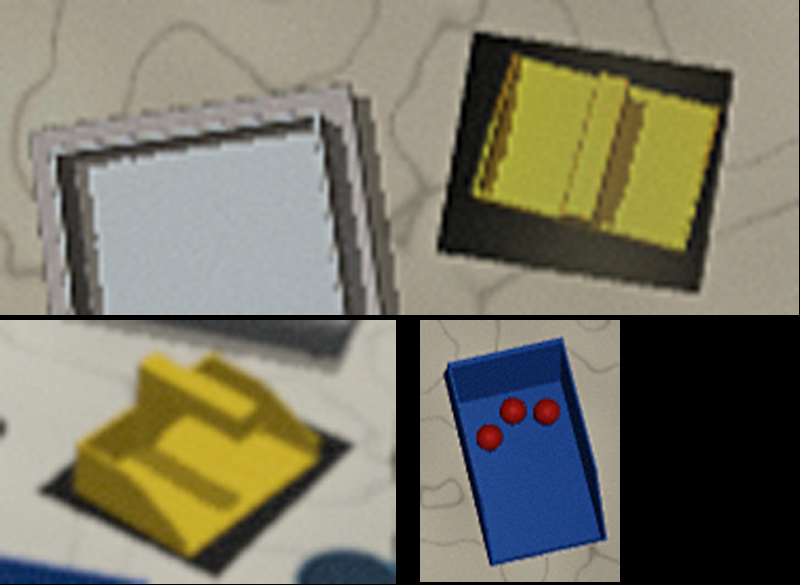

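```bash
cat > fit.py <<'E'
from h import *
import pickle
from scipy.optimize import minimize
def side(x0,y,pts): return [[p[0],yy,p[1]] for p in pts for yy in y]
m=1e-3
def scoopparts():
    A=[]
    A.append([[x,y,z] for x in(-60,60) for y in(-84,84) for z in(0,2)])
    A.append([[x,y,z] for x in(-60,-57) for y in(-84,84) for z in(0,50)])
    for y in((-84,-81),(81,84)): A.append(side(0,y,[(-60,0),(-60,50),(0,50),(60,16),(60,0)]))
    A.append([[x,y,z] for x in(-60,50) for y in(-12,12) for z in(64,92)])
    A.append([[x,y,z] for x in(-60,-57) for y in(-15,15) for z in(0,92)])
    return [np.array(a)*m for a in A]
def binparts():
    w=97.5;A=[[[x,y,z] for x in(-144,140) for y in(-w-4,w+4) for z in(0,4)]]
    A.append([[x,y,z] for x in(-144,-140) for y in(-w-4,w+4) for z in(0,25)])
    A.append([[x,y,z] for x,z in((140,0),(145,0),(197,70),(202,70)) for y in(-w-4,w+4)])
    xb=202-.6*346
    for y in((-w-4,-w),(w,w+4)): A.append(side(0,y,[(-144,0),(-144,25),(xb,70),(202,70),(145,0)]))
    return [np.array(a)*m for a in A]
def render(f,parts,x,pitch=0,z=0):
    im=np.zeros((f["img"].shape[0]*4,f["img"].shape[1]*4),np.uint8)
    for P in parts:
        uv=proj(f,world([x[0],x[1],z],x[2],P,pitch))
        cv2.fillConvexPoly(im,cv2.convexHull(((uv+.5)*4*16).round().astype(np.int32)),255,shift=4)
    return cv2.resize(im,(f["img"].shape[1],f["img"].shape[0]),interpolation=cv2.INTER_AREA)/255.
def fit(F,masks,parts,x0,z):
    def c(x): return sum(np.abs(render(F[n],parts,x,0,z)-masks[n]).sum() for n in F)
    r=minimize(c,x0,method="Nelder-Mead",options=dict(initial_simplex=np.array(x0)+np.vstack([np.zeros(3),np.diag([.015,.015,.06])]),xatol=1e-4,fatol=.05))
    return r.x,r.fun,sum(k.sum() for k in masks.values())
def big(mk):
    k,l,st,c=cv2.connectedComponentsWithStats(mk.astype(np.uint8));return l==1+np.argmax(st[1:,4])
E
python3 - <<'E'
from fit import *
F=pickle.load(open("F0.pkl","rb"));roi={"top":[(300,395,145,270),(215,295,150,220)],"side":[(120,260,215,300),(220,310,175,235)]}
mb,ms={},{}
for n in F:
    h=cv2.cvtColor(F[n]["img"],cv2.COLOR_RGB2HSV)
    def cut(mk,r):
        q=np.zeros(mk.shape,bool);q[r[2]:r[3],r[0]:r[1]]=mk[r[2]:r[3],r[0]:r[1]];return cv2.morphologyEx(big(q).astype(np.uint8),cv2.MORPH_CLOSE,np.ones((3,3)))>0
    H,S,V=h[...,0],h[...,1],h[...,2]
    mb[n]=cut(((H>100)&(H<128)&(S>140))|(((H<8)|(H>172))&(S>150)),roi[n][0])
    ms[n]=cut((H>15)&(H<38)&(S>110)&(V>40),roi[n][1])
b=fit(F,mb,binparts(),[.49,-.32,.22],0);s=fit(F,ms,scoopparts(),[.6,.01,-.26],.004)
print("bin",b,"scoop",s)
t,sd=F["top"],F["side"]
for a in [[344.36,187.3],[360.6,187.62],[332.97,200.06]]:
    w=onplane(t,[a],.0275)[0];print("knob",w,"inbin",R.from_euler('z',-b[0][2]).apply(w-[b[0][0],b[0][1],0])*1e3,"sidepx",proj(sd,w))
o=np.zeros((600,800,3),np.uint8)
a=cv2.resize(t["img"][160:275,130:225],(400,484),interpolation=3);o[:484,:400]=a
a=cv2.resize(sd["img"][115:185,210:320],(400,255),interpolation=3);o[:255,400:]=a
# overlays
for n,y in(("top",0),):
    ov=t["img"].copy();
    for r in(render(t,binparts(),b[0]),render(t,scoopparts(),s[0],0,.004)):
        c=cv2.findContours((r>.5).astype(np.uint8),0,2)[0];cv2.drawContours(ov,c,-1,(0,255,0),1)
    o[260:510,400:800]=cv2.resize(ov[145:270,200:400],(400,250))
cv2.imwrite("pics/crop2.png",o[:,:,::-1])
E
```

```text
bin (array([ 0.47852399, -0.33417112,  0.22320307]), np.float64(1074.4470588235295), np.int64(11227)) scoop (array([ 0.60186633,  0.0072128 , -0.24381895]), np.float64(194.9921568627451), np.int64(3192))
knob [ 0.57912157 -0.31179611  0.0275    ] inbin [103.05490755  -0.44775223  27.5       ] sidepx [[214.32402156 258.87823884]]
knob [ 0.57802758 -0.37107027  0.0275    ] inbin [ 88.86746207 -58.00936683  27.5       ] sidepx [[204.07677278 271.1486205 ]]
knob [ 0.53226148 -0.26929742  0.0275    ] inbin [66.76451783 51.36937526 27.5       ] sidepx [[208.52237575 245.68532522]]
```

View pics/crop2.png

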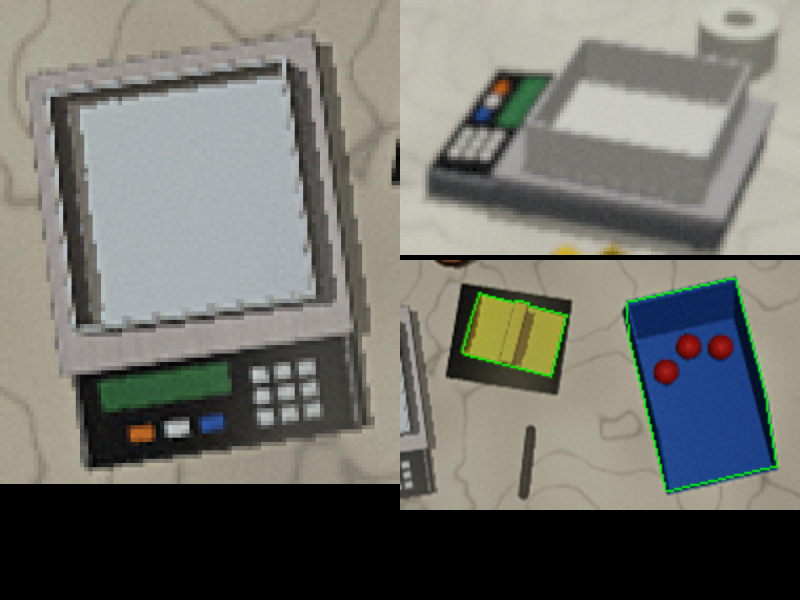

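```bash
cat > to.py <<'E'
# usage: to.py x y z yaw -> shift (12 cm units) and turn (pi units) from the present pose
import sys,numpy as np
from h import *
def yawof(s): M=rot(s["tool_rot"]); return np.arctan2(M[1,0],M[0,0])
def to(p,yaw):
    s=manip.state();M=rot(s["tool_rot"])
    d=M.T@(np.array(p)-s["tool_pos"])/.12;r=-(yaw-yawof(s))/np.pi
    print("t",s["time"],"shift",d.round(3),"roll",round(r,3),"pos",s["tool_pos"].round(4),"yaw",round(yawof(s),4),"tilt",M[:,2].round(3),"F",s["contact_force"].round(1),"w",round(s["gripper_width"],3),"gf",round(s["grasp_force"],1))
if __name__=="__main__": a=[float(v) for v in sys.argv[1:]];to(a[:3],a[3])
E
python3 -m pendant '[[1,[0.98,-0.83,0],0],[1,[0.98,-0.83,0],0],[1,[0.98,-0.83,0],0],[1,[0.98,-0.83,0],0]]'
python3 -m pendant '[[1,[0.98,-0.83,0],0],[1,[0.98,-0.83,0],0],[1,[0.98,-0.83,0],0],[1,[0.98,-0.83,0],0]]'
python3 -m pendant '[[1,[0.98,-0.83,0],0],[1,[0.98,-0.83,0],0],[1,[0.98,-0.83,0],0],[1,[0.98,-0.83,0],0]]'
python3 -m pendant '[[1,[0.98,-0.83,0],0],[1,[0.98,-0.83,0],0],[1,[0.98,-0.83,0],0],[1,[0.98,-0.83,0],0]]'
python3 to.py .602 .007 .16 -.244
python3 - <<'E'
from fit import *
F=pickle.load(open("F0.pkl","rb"))
uv=np.array([[48,95],[288,58],[335,298],[78,332]])/4.21+[130,160]
w=onplane(F["top"],uv,.115);print("box",w.round(4).tolist(),w.mean(0))
e=w[1]-w[2];print(np.arctan2(e[1],e[0]),np.arctan2(*(w[0]-w[3])[1::-1]))
uv=np.array([[28,78],[315,33],[355,333],[63,372]])/4.21+[130,160]
w=onplane(F["top"],uv,.055);print("scale",w.round(4).tolist(),w.mean(0))
E
```

```text
time: 0.6
tool_pos: [0.2337, -0.4825, 0.2309]
tool_rot: [-0.001, 0.993, 0.114, 0.001]
contact_force: [-0.1, 0.5, 0.3]
gripper_width: 0.999
grasp_force: 0.0
time: 1.0
tool_pos: [0.326, -0.3597, 0.2313]
tool_rot: [-0.0, 0.993, 0.114, 0.001]
contact_force: [0.4, 0.2, -0.3]
gripper_width: 1.0
grasp_force: 0.0
time: 1.4
tool_pos: [0.4184, -0.2369, 0.2313]
tool_rot: [-0.0, 0.993, 0.114, 0.0]
contact_force: [-1.2, 0.6, 0.4]
gripper_width: 1.003
grasp_force: 0.0
time: 1.8
tool_pos: [0.5109, -0.1141, 0.2312]
tool_rot: [-0.0, 0.993, 0.114, 0.0]
contact_force: [-0.1, -0.7, 0.3]
gripper_width: 1.0
grasp_force: 0.0
t 1.8 shift [ 0.968 -0.811  0.594] roll 0.15 pos [ 0.5109 -0.1141  0.2312] yaw 0.2284 tilt [ 0.     0.001 -1.   ] F [-0.1 -0.7  0.3] w 1.0 gf 0.0
box [[0.5842, 0.407, 0.115], [0.6152, 0.2101, 0.115], [0.4187, 0.1682, 0.115], [0.3909, 0.3759, 0.115]] [0.50226496 0.29027367 0.115     ]
0.20980016021400638 0.159580424593767
scale [[0.6067, 0.4416, 0.055], [0.646, 0.1961, 0.055], [0.3904, 0.1581, 0.055], [0.3573, 0.4031, 0.055]] [0.50010318 0.29972893 0.055     ]
```

```bash

python3 -m pendant '[[1,[0.97,-0.81,0.1],0.15],[1,[0.97,-0.81,0.3],0.15],[1,[0.97,-0.81,0.59],0.15],[1,[0.97,-0.81,0.59],0.15],[1,[0.97,-0.81,0.59],0.15],[1,[0.97,-0.81,0.59],0.15]]'
python3 to.py .602 .007 .064 -.244; python3 - <<'E'
from h import *
t,s=manip.grab_frame("top"),manip.grab_frame("side")
o=np.zeros((560,800,3),np.uint8)
o[:]=0;o[:,:400]=cv2.resize(s["img"][115:255,210:310],(400,560),interpolation=3);o[:320,400:]=cv2.resize(t["img"][140:220,210:310],(400,320),interpolation=3)
cv2.imwrite("pics/crop3.png",o[:,:,::-1])
E
```

```text
time: 2.4
tool_pos: [0.6006, 0.0026, 0.1598]
tool_rot: [0.001, 0.992, -0.123, -0.001]
contact_force: [-0.2, -0.4, 0.6]
gripper_width: 1.004
grasp_force: 0.0
t 2.4 shift [ 0.004 -0.039  0.798] roll -0.001 pos [0.6006 0.0026 0.1598] yaw -0.2474 tilt [-0.002 -0.001 -1.   ] F [-0.2 -0.4  0.6] w 1.004 gf 0.0
```

View pics/crop3.png

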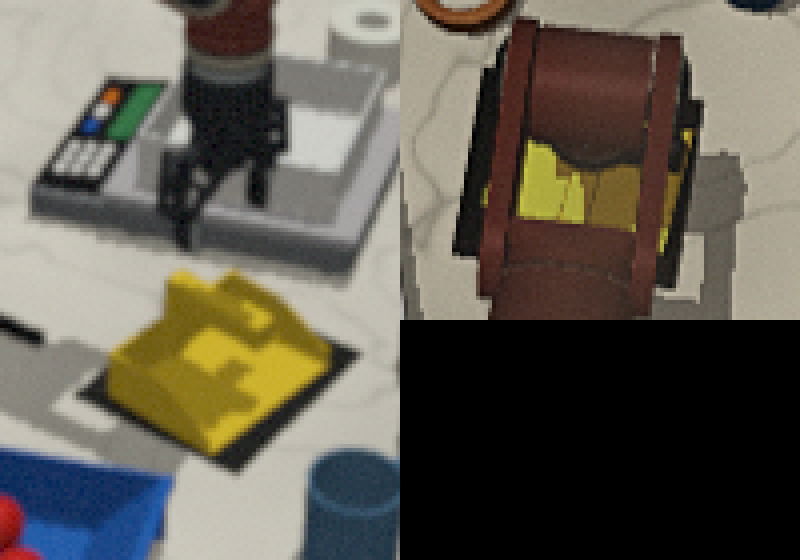

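Fingers straddle the scoop's bar; now going down and gripping.

```bash

python3 -m pendant '[[1,[0,-0.04,0.2],0],[1,[0,-0.04,0.5],0],[1,[0,-0.04,0.7],0],[1,[0,-0.04,0.8],0],[0,[0,-0.04,0.8],0],[0,[0,-0.04,0.8],0],[0,[0,-0.04,0.8],0],[0,[0,-0.04,0.8],0],[0,[0,-0.04,0.8],0],[0,[0,-0.04,0.8],0]]'
python3 to.py .602 .007 .13 -.244
```

```text
time: 3.5
tool_pos: [0.6034, 0.0085, 0.0664]
tool_rot: [0.0, 0.992, -0.123, 0.002]
contact_force: [-0.5, -1.2, 6.4]
gripper_width: 0.272
grasp_force: 60.7
t 3.5 shift [-0.007  0.015 -0.53 ] roll -0.001 pos [0.6034 0.0085 0.0664] yaw -0.2472 tilt [ 0.003 -0.001 -1.   ] F [-0.5 -1.2  6.4] w 0.272 gf 60.7
```

```bash

python3 -m pendant '[[0,[0,0,-0.3],0],[0,[0,0,-0.7],0],[0,[0,0,-1],0],[0,[0,0,-1],0],[0,[0,0,-1],0]]'
python3 to.py .431 -.349 .186 .2232
```

```text
time: 4.0
tool_pos: [0.6022, 0.0088, 0.1849]
tool_rot: [-0.0, 0.992, -0.123, 0.001]
contact_force: [-0.7, -0.1, -2.9]
gripper_width: 0.271
grasp_force: 59.7
t 4.0 shift [-0.653  3.24  -0.01 ] roll -0.15 pos [0.6022 0.0088 0.1849] yaw -0.2473 tilt [ 0.001 -0.    -1.   ] F [-0.7 -0.1 -2.9] w 0.271 gf 59.7
```

```bash

python3 -m pendant '[[0,[-0.08,0.4,0],0],[0,[-0.16,0.8,0],0],[0,[-0.2,1,0],0]]'
python3 -m pendant '[[0,[-0.08,0.4,0],0],[0,[-0.16,0.8,0],0],[0,[-0.2,1,0],0]]'
python3 to.py .431 -.349 .186 .2232
```

```text
time: 4.3
tool_pos: [0.5462, -0.1034, 0.1807]
tool_rot: [-0.0, 0.992, -0.124, -0.003]
contact_force: [-0.3, 0.8, -2.4]
gripper_width: 0.27
grasp_force: 60.1
time: 4.6
tool_pos: [0.4936, -0.2139, 0.181]
tool_rot: [-0.001, 0.992, -0.125, -0.003]
contact_force: [1.3, 1.3, -1.7]
gripper_width: 0.27
grasp_force: 60.1
t 4.6 shift [-0.227  1.22  -0.042] roll -0.151 pos [ 0.4936 -0.2139  0.181 ] yaw -0.2499 tilt [-0.005  0.002 -1.   ] F [ 1.3  1.3 -1.7] w 0.27 gf 60.1
```

```bash

python3 -m pendant '[[0,[-0.1,0.4,-0.04],-0.05],[0,[-0.2,0.8,-0.04],-0.1],[0,[-0.22,1,-0.04],-0.15],[0,[-0.22,1,-0.04],-0.15],[0,[-0.22,1,-0.04],-0.15],[0,[-0.22,1,-0.04],-0.15]]'
python3 - <<'E'
from fit import *
F={n:manip.grab_frame(n) for n in("side","top")};pickle.dump(F,open("F1.pkl","wb"))
o=np.zeros((560,800,3),np.uint8)
for k,(n,r) in enumerate((("side",(110,260,170,310)),("top",(290,400,140,270)))):
    im=F[n]["img"][r[2]:r[3],r[0]:r[1]];o[:420,400*k:400*k+400]=cv2.resize(im,(400,420),interpolation=3)
cv2.imwrite("pics/crop4.png",o[:420,:,::-1])
E
python3 to.py .431 -.349 .072 .2232
```

```text
time: 5.2
tool_pos: [0.4409, -0.321, 0.1869]
tool_rot: [-0.002, 0.994, 0.111, -0.001]
contact_force: [0.6, 0.3, -1.6]
gripper_width: 0.272
grasp_force: 60.1
t 5.3 shift [-0.137  0.21   0.966] roll 0.0 pos [ 0.4416 -0.321   0.1879] yaw 0.2241 tilt [-0.002  0.002 -1.   ] F [-0.6  0.4 -2.1] w 0.27 gf 60.1
```

View pics/crop4.png

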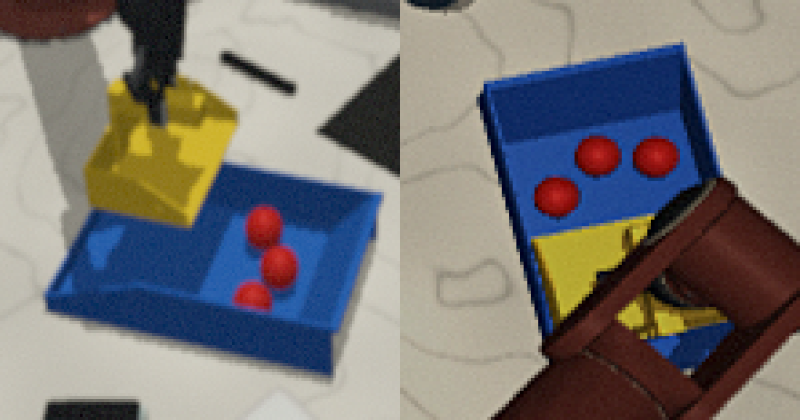

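```bash

python3 -m pendant '[[0,[-0.14,0.21,0],0],[0,[-0.14,0.21,0.2],0],[0,[-0.14,0.21,0.5],0],[0,[-0.14,0.21,0.75],0],[0,[-0.14,0.21,0.92],0],[0,[-0.14,0.21,0.98],0],[0,[-0.14,0.21,0.98],0]]'
python3 to.py .431 -.349 .066 .2232
```

```text
time: 6.0
tool_pos: [0.4306, -0.3492, 0.0704]
tool_rot: [-0.001, 0.994, 0.112, -0.001]
contact_force: [-0.3, -0.4, -1.3]
gripper_width: 0.27
grasp_force: 60.1
t 6.0 shift [ 0.003 -0.001  0.037] roll 0.0 pos [ 0.4306 -0.3492  0.0704] yaw 0.2245 tilt [-0.002  0.002 -1.   ] F [-0.3 -0.4 -1.3] w 0.27 gf 60.1
```

```bash

python3 -m pendant '[[0,[0,0,0.02],0],[0,[0,0,0.04],0],[0,[0,0,0.04],0]]'
python3 -m pendant '[[0,[0.05,0,0],0],[0,[0.12,0,0],0],[0,[0.2,0,0],0],[0,[0.28,0,0],0],[0,[0.36,0,0],0],[0,[0.44,0,0],0],[0,[0.52,0,0],0],[0,[0.6,0,0],0],[0,[0.66,0,0],0],[0,[0.7,0,0],0]]'
python3 - <<'E'
from fit import *
F={n:manip.grab_frame(n) for n in("side","top")};pickle.dump(F,open("F2.pkl","wb"))
o=np.zeros((560,800,3),np.uint8)
for k,(n,r) in enumerate((("side",(110,260,170,310)),("top",(290,400,140,270)))):
    im=F[n]["img"][r[2]:r[3],r[0]:r[1]];o[:420,400*k:400*k+400]=cv2.resize(im,(400,420),interpolation=3)
cv2.imwrite("pics/crop5.png",o[:420,:,::-1])
E
python3 to.py .5585 -.3202 .066 .2232
```

```text
time: 6.3
tool_pos: [0.4314, -0.3508, 0.0679]
tool_rot: [0.001, 0.994, 0.112, 0.0]
contact_force: [-0.1, -0.8, -1.9]
gripper_width: 0.27
grasp_force: 60.1
time: 7.3
tool_pos: [0.5134, -0.3315, 0.0667]
tool_rot: [-0.0, 0.994, 0.112, -0.0]
contact_force: [-0.9, -0.3, -1.5]
gripper_width: 0.269
grasp_force: 60.2
t 7.4 shift [ 0.387 -0.009  0.007] roll 0.0 pos [ 0.5134 -0.3316  0.0669] yaw 0.2243 tilt [ 0.  0. -1.] F [-0.6 -0.2 -2.2] w 0.274 gf 60.2
```

View pics/crop5.png

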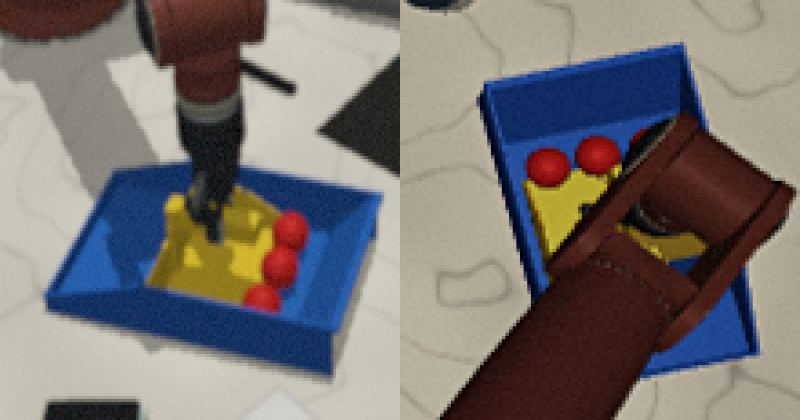

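```bash

python3 -m pendant '[[0,[0,0,0.015],0],[0,[0,0,0.03],0],[0,[0,0,0.03],0]]'
python3 -m pendant '[[0,[0.05,0,0],0],[0,[0.1,0,0],0],[0,[0.16,0,0],0],[0,[0.22,0,0],0],[0,[0.28,0,0],0],[0,[0.33,0,0],0],[0,[0.36,0,0],0]]'
python3 - <<'E'
from fit import *
F={n:manip.grab_frame(n) for n in("side","top")};pickle.dump(F,open("F3.pkl","wb"))
o=np.zeros((560,800,3),np.uint8)
for k,(n,r) in enumerate((("side",(110,260,170,310)),("top",(290,400,140,270)))):
    im=F[n]["img"][r[2]:r[3],r[0]:r[1]];o[:420,400*k:400*k+400]=cv2.resize(im,(400,420),interpolation=3)
cv2.imwrite("pics/crop6.png",o[:420,:,::-1])
E
python3 to.py .5585 -.3202 .066 .2232
```

```text
time: 7.7
tool_pos: [0.5134, -0.332, 0.0665]
tool_rot: [0.0, 0.994, 0.112, 0.001]
contact_force: [-4.6, 5.3, 12.4]
gripper_width: 0.275
grasp_force: 62.1
time: 8.4
tool_pos: [0.5552, -0.3242, 0.0665]
tool_rot: [0.002, 0.994, 0.111, 0.0]
contact_force: [-7.3, -2.0, 8.9]
gripper_width: 0.272
grasp_force: 61.8
t 8.5 shift [ 0.03  -0.027  0.004] roll 0.0 pos [ 0.5558 -0.3241  0.0665] yaw 0.2235 tilt [ 0.002 -0.003 -1.   ] F [-3.2 -2.5  7.9] w 0.266 gf 61.5
```

View pics/crop6.png

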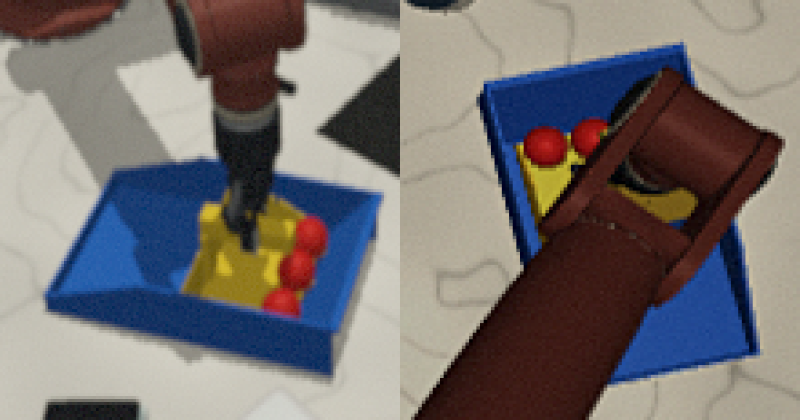

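```bash

python3 -m pendant '[[0,[0.02,-0.02,-0.01],0],[0,[0.04,-0.03,-0.015],0],[0,[0.04,-0.03,-0.015],0]]'
python3 to.py .5585 -.3202 .066 .2232
```

```text
time: 8.8
tool_pos: [0.5582, -0.3198, 0.0669]
tool_rot: [0.002, 0.994, 0.112, -0.001]
contact_force: [-6.8, -6.2, 6.3]
gripper_width: 0.272
grasp_force: 61.3
t 8.8 shift [0.001 0.004 0.007] roll 0.0 pos [ 0.5582 -0.3198  0.0669] yaw 0.2239 tilt [-0.001 -0.004 -1.   ] F [-6.8 -6.2  6.3] w 0.272 gf 61.3
```

```bash
cat > balls.py <<'E'
# red balls seen from the side (and top), as positions in the scoop's level frame for an assumed centre height above the underside
from h import *
import sys
from to import yawof
def balls(f):
    h=cv2.cvtColor(f["img"],cv2.COLOR_RGB2HSV)
    m=(((h[...,0]<7)|(h[...,0]>174))&(h[...,1]>185)&(h[...,2]>110)).astype(np.uint8)
    k,l,st,c=cv2.connectedComponentsWithStats(m)
    return [(c[i],st[i]) for i in range(1,k) if 15<st[i,4]<400]
if __name__=="__main__":
    z=float(sys.argv[1]);s=manip.state();T=s["tool_pos"];yw=yawof(s)
    for n in("side","top"):
        f=manip.grab_frame(n)
        for c,st in balls(f):
            w=onplane(f,[c],z)[0];l=R.from_euler('z',-yw).apply(w-[T[0],T[1],0])*1e3
            print(n,c.round(1),"box",st[2:].tolist(),"world",w.round(3),"scoop xy",l[:2].round(0))
E
python3 balls.py .029
```

```text
side [222.5 258.5] box [22, 33, 318] world [ 0.602 -0.3    0.029] scoop xy [47. 10.]
top [340.1 180.4] box [8, 10, 54] world [ 0.604 -0.297  0.029] scoop xy [50. 12.]
top [328.7 183.9] box [11, 11, 92] world [ 0.591 -0.255  0.029] scoop xy [47. 56.]
```

```bash

python3 -m pendant '[[0,[-0.01,0,-0.03],0],[0,[0.02,0,-0.07],0],[0,[0.06,0,-0.11],0],[0,[0.1,0,-0.16],0],[0,[0.14,0,-0.21],0],[0,[0.19,0,-0.26],0],[0,[0.23,0,-0.31],0],[0,[0.27,0,-0.36],0],[0,[0.31,0,-0.4],0],[0,[0.34,0,-0.43],0]]'
python3 to.py .5585 -.3202 .066 .2232; python3 balls.py .081
```

```text
time: 9.9
tool_pos: [0.5991, -0.3085, 0.1174]
tool_rot: [0.0, 0.994, 0.112, 0.0]
contact_force: [-0.4, -0.8, -4.4]
gripper_width: 0.274
grasp_force: 59.8
t 9.9 shift [-0.352  0.019  0.428] roll 0.0 pos [ 0.5991 -0.3085  0.1174] yaw 0.224 tilt [ 0. -0. -1.] F [-0.4 -0.8 -4.4] w 0.274 gf 59.8
side [234.6 251.5] box [22, 37, 377] world [ 0.646 -0.301  0.081] scoop xy [48. -3.]
top [339.2 166.6] box [9, 10, 56] world [ 0.647 -0.285  0.081] scoop xy [52. 13.]
top [327.6 170.5] box [12, 10, 93] world [ 0.633 -0.243  0.081] scoop xy [47. 56.]
```

```bash

python3 -m pendant '[[0,[0.04,0,-0.1],0],[0,[0.12,0,-0.2],0],[0,[0.26,0,-0.2],0],[0,[0.3,0,-0.14],0],[0,[0.3,0,-0.08],0],[0,[0.3,0,-0.04],0],[0,[0.3,0,-0.01],0],[0,[0.3,0,0],0],[0,[0.3,0,0],0]]'
python3 to.py .5585 -.3202 .066 .2232; python3 balls.py .095;  python3 - <<'E'
from fit import *
F={n:manip.grab_frame(n) for n in("side","top")};pickle.dump(F,open("F4.pkl","wb"))
o=np.zeros((560,800,3),np.uint8)
for k,(n,r) in enumerate((("side",(140,290,170,310)),("top",(290,400,130,260)))):
    im=F[n]["img"][r[2]:r[3],r[0]:r[1]];o[:420,400*k:400*k+400]=cv2.resize(im,(400,420),interpolation=3)
cv2.imwrite("pics/crop7.png",o[:420,:,::-1])
E
```

```text
time: 10.9
tool_pos: [0.6361, -0.3013, 0.1318]
tool_rot: [0.001, 0.994, 0.112, 0.003]
contact_force: [-21.4, 12.6, 45.7]
gripper_width: 0.27
grasp_force: 67.1
t 10.9 shift [-0.668  0.008  0.545] roll 0.0 pos [ 0.6361 -0.3013  0.1318] yaw 0.2242 tilt [ 0.006 -0.002 -1.   ] F [-21.4  12.6  45.7] w 0.27 gf 67.1
side [248.3 250.3] box [22, 36, 386] world [ 0.687 -0.29   0.095] scoop xy [52. -0.]
top [337.4 154.1] box [9, 10, 58] world [ 0.689 -0.277  0.095] scoop xy [57. 12.]
top [325.6 157.3] box [11, 11, 91] world [ 0.678 -0.235  0.095] scoop xy [55. 56.]
```

View pics/crop7.png

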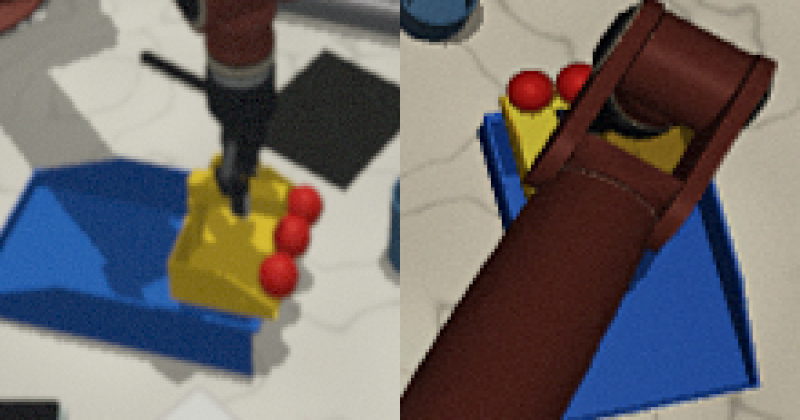

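```bash

python3 -m pendant '[[0,[-0.02,0.04,0],0],[0,[-0.04,0.08,0],0],[0,[-0.06,0.08,0],0],[0,[-0.08,0.08,0],0],[0,[-0.1,0.08,0],0],[0,[-0.12,0.08,0],0]]'
python3 to.py .5585 -.3202 .066 .2232; python3 balls.py .095
```

```text
time: 11.7
tool_pos: [0.625, -0.3135, 0.1227]
tool_rot: [0.002, 0.994, 0.112, 0.004]
contact_force: [0.1, 2.9, 8.6]
gripper_width: 0.268
grasp_force: 66.2
t 11.7 shift [-0.557 -0.071  0.467] roll 0.0 pos [ 0.625  -0.3135  0.1227] yaw 0.2244 tilt [ 0.009 -0.002 -1.   ] F [0.1 2.9 8.6] w 0.268 gf 66.2
side [228.7 255. ] box [19, 22, 172] world [ 0.645 -0.334  0.095] scoop xy [ 15. -25.]
top [332.  175.5] box [8, 9, 38] world [ 0.613 -0.256  0.095] scoop xy [ 1. 59.]
```

```bash

python3 -m pendant '[[0,[0,0,-0.1],0],[0,[0,0,-0.25],0],[0,[0,0,-0.45],0],[0,[0,0,-0.6],0],[0,[0,0,-0.68],0],[0,[0,0,-0.7],0],[0,[0,0,-0.7],0]]'
python3 to.py .48 -.29 .2 .2232; python3 balls.py .17; cat > pit.py <<'E'
from fit import *
from to import yawof
# scoop pitch in the grip: silhouette in the side view, tool pose known
s=manip.state();T=s["tool_pos"];yw=yawof(s);f=manip.grab_frame("side")
h=cv2.cvtColor(f["img"],cv2.COLOR_RGB2HSV);H,S,V=h[...,0],h[...,1],h[...,2]
mk=(H>15)&(H<38)&(S>110)&(V>40)
# grip centre ~0.0195 above TCP ; parts about grip
P=[p-np.array([0,0,.0815]) for p in scoopparts()]
C=T+np.array([0,0,.0195]);res=[]
for d in range(-50,51,2):
    r=render(f,P,[C[0],C[1],yw],np.radians(d),C[2]);q=r>.5
    box=cv2.dilate(q.astype(np.uint8),np.ones((25,25)))>0
    res.append((np.abs(r-mk)[box].sum()-2*(q&mk).sum(),d))
print("pitch (mouth down +):",sorted(res)[:3])
E
python3 pit.py
```

```text
time: 12.5
tool_pos: [0.6217, -0.313, 0.2005]
tool_rot: [-0.0, 0.994, 0.112, -0.0]
contact_force: [-0.8, 0.6, -3.9]
gripper_width: 0.269
grasp_force: 64.6
t 12.5 shift [-1.109 -0.449  0.004] roll 0.0 pos [ 0.6217 -0.313   0.2005] yaw 0.2238 tilt [-0.  0. -1.] F [-0.8  0.6 -3.9] w 0.269 gf 64.6
side [216.7 234. ] box [21, 18, 187] world [ 0.611 -0.341  0.17 ] scoop xy [-17. -25.]
pitch (mouth down +): [(np.float64(-2992.1960784313724), -12), (np.float64(-2984.8901960784315), -10), (np.float64(-2952.556862745098), -14)]
```

```bash
cat > boxfit.py <<'E'
from fit import *
def q(f,x,z0,h,z):
    im=np.zeros((384*4,512*4),np.uint8)
    uv=proj(f,world([x[0],x[1],z0],x[2],[[a*h,b*h,z] for a,b in((-1,-1),(1,-1),(1,1),(-1,1))]))
    cv2.fillConvexPoly(im,((uv+.5)*64).round().astype(np.int32),255,shift=4)
    return cv2.resize(im,(512,384),interpolation=cv2.INTER_AREA)/255.
def boxfit(F,x0=(.502,.290,.18)):
    mk={}
    for n,r in(("top",(130,225,160,275)),("side",(240,310,120,175))):
        g=F[n]["img"].astype(int);sub=np.zeros(g.shape[:2],bool);s=g[r[2]:r[3],r[0]:r[1]]
        v=s.sum(2)/3;b=(s[...,2]>=s[...,0]-6)&(v>(150 if n=="top" else 170))
        sub[r[2]:r[3],r[0]:r[1]]=b;mk[n]=big(sub);print(n,mk[n].sum())
    def c(x): return sum(np.abs(q(F[n],x,.055,.096,.004)*q(F[n],x,.055,.096,.06)-mk[n]).sum() for n in mk)
    r=minimize(c,x0,method="Nelder-Mead",options=dict(initial_simplex=np.array(x0)+np.vstack([np.zeros(3),np.diag([.012,.012,.05])]),xatol=1e-4,fatol=.05))
    return r.x,r.fun
if __name__=="__main__":
    F=pickle.load(open("F0.pkl","rb"));print(boxfit(F))
    f=F["top"];print(F["top"]["img"][205,175],F["top"]["img"][235,180],F["side"]["img"][148,275],F["side"]["img"][125,265])
E
python3 boxfit.py
```

```text
top 2609
side 381
(array([0.50469926, 0.29095938, 0.14921072]), np.float64(449.8377085736255))
[169 174 179] [62 57 58] [201 201 195] [183 181 170]
```

```bash

python3 -m pendant '[[0,[-0.02,-0.02,-0.1],0],[0,[-0.06,-0.08,-0.2],0],[0,[-0.13,-0.17,-0.3],0],[0,[-0.22,-0.28,-0.4],0],[0,[-0.32,-0.42,-0.4],0],[0,[-0.42,-0.56,-0.4],0],[0,[-0.52,-0.7,-0.4],0],[0,[-0.62,-0.84,-0.4],0],[0,[-0.72,-0.98,-0.4],0]]'
python3 to.py .36 .25 .26 .18; python3 balls.py .2
```

```text
time: 13.55
tool_pos: [0.5107, -0.2168, 0.2503]
tool_rot: [0.001, 0.994, 0.112, 0.001]
contact_force: [0.2, -0.2, -4.8]
gripper_width: 0.27
grasp_force: 64.6
t 13.55 shift [-0.361 -4.072 -0.086] roll 0.014 pos [ 0.5107 -0.2168  0.2503] yaw 0.2239 tilt [ 0.002 -0.001 -1.   ] F [ 0.2 -0.2 -4.8] w 0.27 gf 64.6
side [201.8 190.2] box [22, 17, 149] world [ 0.485 -0.216  0.2  ] scoop xy [-25.   7.]
```

```bash
python3 - <<'E'
from boxfit import *
F=pickle.load(open("F0.pkl","rb"))
f=F["top"];print(f["img"][165:185:1,170].tolist());print(f["img"][205,133:152].tolist());print(f["img"][205,196:216].tolist())
g=f["img"].astype(int);s=np.zeros(g.shape[:2],bool);s[160:275,130:225]=((g[...,2]>g[...,0])&(g.sum(2)>400))[160:275,130:225];mk=big(s);print(mk.sum())
def c(x): return np.abs(q(f,x,.055,.096,.004)*q(f,x,.055,.096,.06)-mk).sum()
for y0 in(.1,.2):
    x0=np.array([.502,.29,y0]);r=minimize(c,x0,method="Nelder-Mead",options=dict(initial_simplex=x0+np.vstack([np.zeros(3),np.diag([.012,.012,.05])]),xatol=1e-4,fatol=.05));print(r.x,r.fun)
print(onplane(f,cv2.boxPoints(cv2.minAreaRect(np.argwhere(mk)[:,::-1].astype(np.float32))),.059))
E
```

```text
[[160, 153, 137], [157, 151, 137], [161, 155, 137], [161, 155, 138], [161, 156, 138], [165, 155, 139], [163, 155, 134], [148, 142, 129], [142, 139, 136], [157, 151, 150], [153, 148, 144], [156, 149, 144], [170, 169, 171], [145, 152, 157], [51, 49, 42], [72, 70, 61], [134, 140, 138], [179, 187, 190], [174, 181, 182], [172, 179, 182]]
[[163, 154, 137], [164, 157, 142], [166, 159, 142], [164, 157, 139], [168, 162, 144], [167, 160, 143], [134, 129, 119], [152, 145, 144], [155, 150, 148], [162, 159, 153], [167, 167, 160], [58, 52, 48], [51, 52, 48], [56, 53, 50], [53, 52, 48], [84, 77, 72], [108, 103, 96], [115, 112, 108], [179, 187, 191]]
[[170, 177, 179], [165, 172, 176], [170, 176, 178], [165, 171, 176], [146, 152, 153], [170, 178, 182], [50, 48, 40], [67, 65, 59], [86, 84, 82], [84, 83, 79], [96, 92, 90], [173, 166, 164], [167, 164, 162], [92, 87, 84], [85, 82, 71], [95, 92, 83], [95, 91, 83], [105, 98, 88], [169, 163, 145], [165, 156, 139]]
2658
[0.50243683 0.29191829 0.14579889] 174.71907727797
[0.50252838 0.29324254 0.15570009] 174.8468589004229
[[0.58774623 0.40151945 0.059     ]
 [0.61138798 0.22097819 0.059     ]
 [0.41822501 0.19271881 0.059     ]
 [0.39515466 0.37052851 0.059     ]]
```

```bash

python3 -m pendant '[[0,[-0.02,-0.1,-0.02],0],[0,[-0.04,-0.22,-0.04],0],[0,[-0.05,-0.35,-0.07],0],[0,[-0.06,-0.5,-0.09],0],[0,[-0.07,-0.65,-0.09],0],[0,[-0.08,-0.8,-0.09],0],[0,[-0.09,-0.95,-0.09],0]]'
python3 -m pendant '[[0,[-0.02,-0.15,0],0],[0,[-0.03,-0.3,0],0],[0,[-0.04,-0.45,0],0],[0,[-0.05,-0.6,0],0],[0,[-0.06,-0.75,0],0],[0,[-0.08,-0.9,0],0],[0,[-0.09,-1,0],0]]'
python3 -m pendant '[[0,[-0.02,-0.15,0],0],[0,[-0.03,-0.3,0],0],[0,[-0.04,-0.45,0],0],[0,[-0.05,-0.6,0],0],[0,[-0.06,-0.75,0],0],[0,[-0.08,-0.9,0],0],[0,[-0.09,-1,0],0]]'
python3 to.py .36 .25 .26 .18; python3 balls.py .2
```

```text
time: 14.35
tool_pos: [0.4751, -0.1071, 0.2593]
tool_rot: [-0.0, 0.994, 0.112, -0.0]
contact_force: [0.1, -0.8, -4.8]
gripper_width: 0.272
grasp_force: 64.6
time: 15.05
tool_pos: [0.4377, 0.0073, 0.2594]
tool_rot: [-0.0, 0.994, 0.112, 0.0]
contact_force: [-0.4, -0.3, -3.4]
gripper_width: 0.27
grasp_force: 64.6
time: 15.75
tool_pos: [0.4007, 0.1215, 0.2595]
tool_rot: [0.0, 0.994, 0.112, 0.0]
contact_force: [0.2, 0.3, -4.8]
gripper_width: 0.274
grasp_force: 64.5
t 15.75 shift [-0.092 -1.119 -0.004] roll 0.014 pos [0.4007 0.1215 0.2595] yaw 0.2247 tilt [ 0. -0. -1.] F [ 0.2  0.3 -4.8] w 0.274 gf 64.5
side [224.9 128.7] box [15, 12, 83] world [0.359 0.15  0.2  ] scoop xy [-34.  37.]
```

```bash

python3 -m pendant '[[0,[0.02,-0.15,0],0.005],[0,[0.06,-0.3,0],0.01],[0,[0.1,-0.45,0],0.02],[0,[0.13,-0.6,0],0.024],[0,[0.16,-0.75,0],0.024],[0,[0.18,-0.88,0],0.024],[0,[0.2,-0.98,0],0.024]]'
python3 to.py .4394 .283 .21 .15; python3 pit.py
```

```text
time: 16.55
tool_pos: [0.3989, 0.2407, 0.2594]
tool_rot: [0.0, 0.997, 0.074, 0.0]
contact_force: [-0.2, -0.6, -4.9]
gripper_width: 0.27
grasp_force: 64.6
t 16.55 shift [ 0.386 -0.299  0.412] roll -0.001 pos [0.3989 0.2407 0.2594] yaw 0.1481 tilt [ 0.    -0.001 -1.   ] F [-0.2 -0.6 -4.9] w 0.27 gf 64.6
pitch (mouth down +): [(np.float64(-1360.3568627450982), -12), (np.float64(-1354.7882352941176), -10), (np.float64(-1348.894117647059), -14)]
```

```bash

python3 -m pendant '[[0,[0.05,-0.04,0.05],0],[0,[0.11,-0.09,0.12],0],[0,[0.18,-0.14,0.2],0],[0,[0.25,-0.19,0.28],0],[0,[0.32,-0.24,0.35],0],[0,[0.36,-0.28,0.41],0],[0,[0.38,-0.3,0.41],0],[0,[0.38,-0.3,0.41],0]]'
python3 to.py .4394 .283 .187 .15; python3 - <<'E'
from fit import *
F={n:manip.grab_frame(n) for n in("side","top")};pickle.dump(F,open("F5.pkl","wb"))
o=np.zeros((420,800,3),np.uint8)
for k,(n,r) in enumerate((("side",(210,330,80,200)),("top",(120,240,150,270)))):
    im=F[n]["img"][r[2]:r[3],r[0]:r[1]];o[:400,400*k:400*k+400]=cv2.resize(im,(400,400),interpolation=3)
cv2.imwrite("pics/crop8.png",o[:,:,::-1])
E
```

```text
time: 17.4
tool_pos: [0.4386, 0.2827, 0.2099]
tool_rot: [0.0, 0.997, 0.074, -0.0]
contact_force: [0.3, 0.1, -3.2]
gripper_width: 0.274
grasp_force: 64.6
t 17.4 shift [ 0.007 -0.001  0.191] roll -0.001 pos [0.4386 0.2827 0.2099] yaw 0.1483 tilt [-0.001 -0.    -1.   ] F [ 0.3  0.1 -3.2] w 0.274 gf 64.6
```

View pics/crop8.png

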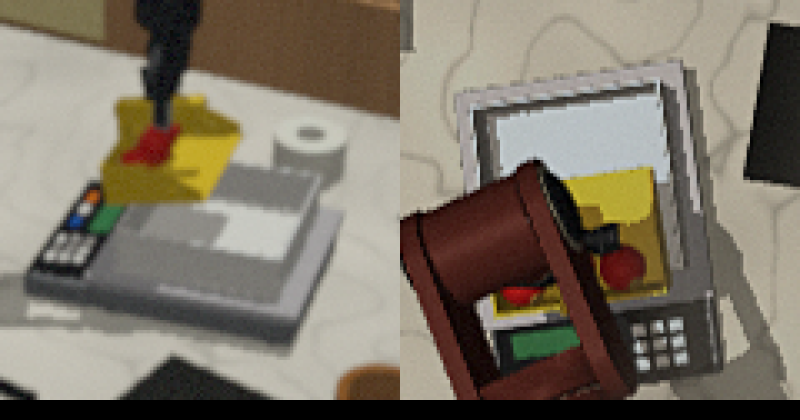

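```bash

python3 -m pendant '[[0,[0,0,0.06],0],[0,[0,0,0.12],0],[0,[0,0,0.18],0],[0,[0.02,0,0.22],0],[0,[0.05,0,0.26],0],[0,[0.07,0,0.28],0],[0,[0.07,0,0.28],0]]'
python3 to.py .4394 .283 .187 .15; python3 pit.py; python3 balls.py .16
```

```text
time: 18.2
tool_pos: [0.4484, 0.2843, 0.1799]
tool_rot: [-0.0, 0.997, 0.074, 0.002]
contact_force: [-0.1, -1.6, 7.9]
gripper_width: 0.273
grasp_force: 66.9
t 18.2 shift [-0.076 -0.001 -0.059] roll -0.0 pos [0.4484 0.2843 0.1799] yaw 0.1485 tilt [ 0.003  0.001 -1.   ] F [-0.1 -1.6  7.9] w 0.273 gf 66.9
pitch (mouth down +): [(np.float64(-1449.6470588235295), -2), (np.float64(-1441.035294117647), -4), (np.float64(-1422.6549019607844), 0)]
side [254.1 130.3] box [12, 11, 64] world [0.431 0.253 0.16 ] scoop xy [-22. -29.]
top [157.2 235.7] box [12, 7, 59] world [0.401 0.336 0.16 ] scoop xy [-39.  58.]
```

```bash

python3 -m pendant '[[0,[0.05,0,0.04],0],[0,[0.1,0,0.07],0],[0,[0.15,0,0.11],0],[0,[0.19,0,0.15],0],[0,[0.22,0,0.19],0],[0,[0.25,0,0.23],0],[0,[0.26,0,0.25],0],[0,[0.26,0,0.25],0],[0,[0.26,0,0.25],0]]'
python3 to.py .4394 .283 .187 .15; python3 pit.py; python3 balls.py .085
```

```text
time: 19.25
tool_pos: [0.4827, 0.2895, 0.1524]
tool_rot: [-0.001, 0.997, 0.074, 0.006]
contact_force: [5.7, -2.4, 9.6]
gripper_width: 0.266
grasp_force: 73.6
t 19.25 shift [-0.361 -0.    -0.293] roll -0.001 pos [0.4827 0.2895 0.1524] yaw 0.1481 tilt [ 0.012  0.003 -1.   ] F [ 5.7 -2.4  9.6] w 0.266 gf 73.6
pitch (mouth down +): [(np.float64(-1432.0274509803921), 24), (np.float64(-1420.4196078431373), 26), (np.float64(-1402.9137254901962), 22)]
side [292.8 149.1] box [9, 10, 33] world [0.576 0.309 0.085] scoop xy [95.  6.]
top [183.9 183.8] box [10, 10, 74] world [0.584 0.265 0.085] scoop xy [ 96. -39.]
top [170.3 184.8] box [10, 10, 52] world [0.58  0.313 0.085] scoop xy [100.   9.]
top [154.9 186.1] box [8, 8, 39] world [0.576 0.367 0.085] scoop xy [104.  63.]
```

```bash

python3 -m pendant '[[0,[-0.01,0,-0.06],0],[0,[-0.02,0,-0.16],0],[0,[-0.03,0,-0.3],0],[0,[-0.03,0,-0.5],0],[0,[-0.03,0,-0.75],0],[0,[-0.03,0,-0.95],0],[0,[-0.03,0,-0.95],0]]'
python3 to.py .60 .01 .25 -.20; python3 pit.py; python3 balls.py .085
python3 - <<'E'
from boxfit import *
F={n:manip.grab_frame(n) for n in("side","top")};f=F["top"]
F0=pickle.load(open("F0.pkl","rb"))
for n,p in(("top",(130,225,160,275)),("side",(200,320,110,190))):
    d=np.abs(F[n]["img"].astype(int)-F0[n]["img"]).sum(2)[p[2]:p[3],p[0]:p[1]];d=(d[::4,::4]>70).astype(int)
    print("\n".join("".join(".#"[v] for v in r) for r in d))
# mat
h=cv2.cvtColor(f["img"],cv2.COLOR_RGB2HSV);b=np.zeros((384,512),bool);b[148:220,215:292]=(h[...,2]<75)[148:220,215:292]
r=cv2.boxPoints(cv2.minAreaRect(np.argwhere(big(b))[:,::-1].astype(np.float32)));w=onplane(f,r,.004);print("mat",w.round(3).tolist(),w.mean(0))
E
```

```text
time: 20.1
tool_pos: [0.4758, 0.2891, 0.2664]
tool_rot: [-0.002, 0.997, 0.074, 0.004]
contact_force: [0.6, 0.0, -0.3]
gripper_width: 0.268
grasp_force: 72.2
t 20.1 shift [0.678 2.453 0.137] roll 0.111 pos [0.4758 0.2891 0.2664] yaw 0.1487 tilt [ 0.008  0.004 -1.   ] F [ 0.6  0.  -0.3] w 0.268 gf 72.2
pitch (mouth down +): [(np.float64(-1571.843137254902), 24), (np.float64(-1557.5411764705882), 22), (np.float64(-1557.3450980392158), 26)]
side [292.6 148.5] box [11, 14, 41] world [0.574 0.313 0.085] scoop xy [101.   9.]
top [183.9 183.8] box [10, 10, 74] world [0.584 0.265 0.085] scoop xy [104. -39.]
top [169.5 185.6] box [11, 11, 70] world [0.577 0.316 0.085] scoop xy [105.  12.]
........................
#.......................
........................
........................
........................
..........#..###........
.....############.......
..###############.......
.###.####.###.##........
####.#####..............
####.#####..............
####.#####..#..##.......
####.############....#..
####.##############...#.
####.##############.#.##
####.##############.#.##
############
[... 365 characters left out ...]
.........
..........##########..........
...........########...........
.............######...........
..............#.##............
..............................
..............................
............#.##.......###....
..............#####....##.....
...........#.#####....###.....
.......#####..........##......
......#...##..................
.....##..###..................
#####........###..............
#####.........................
#######.......................
##############................
............###...............
.............######...........
mat [[0.523, 0.135, 0.004], [0.698, 0.11, 0.004], [0.665, -0.099, 0.004], [0.491, -0.071, 0.004]] [0.59438871 0.01851431 0.004     ]
```

```bash

python3 -m pendant '[[0,[0.13,0.4,0],0],[0,[0.25,0.8,0],0],[0,[0.32,1,0],0],[0,[0.32,1,0],0]]'
python3 -m pendant '[[0,[0.13,0.4,0],0],[0,[0.25,0.8,0],0],[0,[0.32,1,0],0],[0,[0.32,1,0],0]]'
python3 to.py .6316 .0131 .15 -.142
```

```text
time: 20.75
tool_pos: [0.5302, 0.1721, 0.2587]
tool_rot: [0.001, 0.997, 0.072, -0.001]
contact_force: [-0.3, 1.0, -2.2]
gripper_width: 0.269
grasp_force: 72.0
time: 21.15
tool_pos: [0.5858, 0.0599, 0.2589]
tool_rot: [0.0, 0.997, 0.072, -0.001]
contact_force: [-0.4, 0.5, -1.6]
gripper_width: 0.27
grasp_force: 72.0
t 21.15 shift [0.324 0.441 0.907] roll 0.091 pos [0.5858 0.0599 0.2589] yaw 0.1449 tilt [-0.003 -0.    -1.   ] F [-0.4  0.5 -1.6] w 0.27 gf 72.0
```

```bash

python3 -m pendant '[[0,[0.2,0.3,0.1],0.04],[0,[0.32,0.44,0.4],0.09],[0,[0.32,0.44,0.7],0.09],[0,[0.32,0.44,0.9],0.09],[0,[0.32,0.44,0.9],0.09],[0,[0.32,0.44,0.9],0.09]]'
python3 to.py .6316 .0131 .083 -.142; python3 pit.py
```

```text
time: 21.75
tool_pos: [0.6306, 0.0167, 0.1521]
tool_rot: [-0.0, 0.998, -0.067, -0.001]
contact_force: [1.2, 0.3, -0.7]
gripper_width: 0.271
grasp_force: 71.8
t 21.75 shift [0.013 0.029 0.576] roll 0.003 pos [0.6306 0.0167 0.1521] yaw -0.1331 tilt [-0.002  0.001 -1.   ] F [ 1.2  0.3 -0.7] w 0.271 gf 71.8
pitch (mouth down +): [(np.float64(-2484.9803921568628), 24), (np.float64(-2482.1803921568626), 22), (np.float64(-2448.2078431372547), 26)]
```

```bash

python3 -m pendant '[[0,[0.01,0.03,0.2],0.003],[0,[0.01,0.03,0.4],0.003],[0,[0.01,0.03,0.52],0.003],[0,[0.01,0.03,0.58],0.003],[0,[-0.02,0.03,0.61],0.003],[0,[-0.06,0.03,0.64],0.003],[0,[-0.1,0.03,0.66],0.003],[0,[-0.14,0.03,0.69],0.003]]'
python3 to.py .594 .0185 .066 -.142; python3 pit.py
```

```text
time: 22.6
tool_pos: [0.6189, 0.0137, 0.0757]
tool_rot: [0.0, 0.997, -0.072, 0.006]
contact_force: [0.5, -0.5, 17.4]
gripper_width: 0.27
grasp_force: 74.6
t 22.6 shift [-0.212 -0.01   0.078] roll -0.001 pos [0.6189 0.0137 0.0757] yaw -0.1436 tilt [ 0.013 -0.001 -1.   ] F [ 0.5 -0.5 17.4] w 0.27 gf 74.6
pitch (mouth down +): [(np.float64(-2476.1529411764704), 20), (np.float64(-2465.105882352941), 18), (np.float64(-2400.858823529412), 22)]
```

```bash

python3 -m pendant '[[0,[-0.04,0,0.02],0],[0,[-0.08,0,0.04],0],[0,[-0.12,0,0.05],0],[0,[-0.15,0,0.06],0],[0,[-0.18,0,0.07],0],[0,[-0.2,0,0.07],0],[0,[-0.21,0,0.07],0],[0,[-0.21,0,0.07],0]]'
python3 to.py .594 .0185 .066 -.142; python3 pit.py
```

```text
time: 23.45
tool_pos: [0.59, 0.0177, 0.0629]
tool_rot: [0.0, 0.997, -0.072, 0.001]
contact_force: [2.0, 0.2, 8.3]
gripper_width: 0.273
grasp_force: 74.0
t 23.45 shift [ 0.032 -0.011 -0.026] roll -0.001 pos [0.59   0.0177 0.0629] yaw -0.1437 tilt [ 0.002 -0.    -1.   ] F [2.  0.2 8.3] w 0.273 gf 74.0
pitch (mouth down +): [(np.float64(-2691.529411764706), 4), (np.float64(-2687.3490196078433), 2), (np.float64(-2631.0549019607843), 0)]
```

```bash

python3 -m pendant '[[0,[-0.02,0,0.02],0],[0,[-0.04,0,0.03],0],[0,[-0.04,0,0.02],0],[1,[-0.02,0,0],0],[1,[-0.02,0,0],0],[1,[-0.02,0,0],0],[1,[-0.02,0,0],0],[1,[-0.02,0,0],0]]'
python3 -m pendant '[[1,[0,0,-0.1],0],[1,[0,0,-0.3],0],[1,[0,0,-0.6],0],[1,[0,0,-0.9],0],[1,[0,0,-1],0],[1,[0,0,-1],0]]'
python3 to.py .4 -.2 .25 0
```

```text
time: 24.3
tool_pos: [0.586, 0.0182, 0.0607]
tool_rot: [-0.0, 0.997, -0.072, -0.001]
contact_force: [0.5, -0.3, -0.9]
gripper_width: 1.0
grasp_force: 0.0
time: 24.9
tool_pos: [0.5885, 0.018, 0.1851]
tool_rot: [0.0, 0.997, -0.072, 0.003]
contact_force: [-0.4, 0.5, -0.2]
gripper_width: 1.0
grasp_force: 0.0
t 24.9 shift [-1.291  2.023 -0.549] roll -0.046 pos [0.5885 0.018  0.1851] yaw -0.1437 tilt [ 0.006 -0.001 -1.   ] F [-0.4  0.5 -0.2] w 1.0 gf 0.0
```

Move clear of the view and verify numerically.

```bash

python3 -m pendant '[[1,[-0.3,0.3,-0.3],0],[1,[-0.5,0.6,-0.4],0],[1,[-0.6,1,-0.4],0],[1,[-0.6,1,-0.4],0]]'
python3 -m pendant '[[1,[-0.3,0.4,0],0],[1,[-0.5,0.8,0],0],[1,[-0.6,1,0],0],[1,[-0.6,1,0],0]]'
python3 -m pendant '[[1,[0,0.4,0],0],[1,[0,0.8,0],0],[1,[0,1,0],0],[1,[0,1,0],0],[1,[0,1,0],0]]'
python3 balls.py .082
python3 - <<'E'
from boxfit import *
F={n:manip.grab_frame(n) for n in("side","top")};F0=pickle.load(open("F0.pkl","rb"))
ms={}
for n,r in(("top",(215,295,150,220)),("side",(200,310,170,240))):
    h=cv2.cvtColor(F[n]["img"],cv2.COLOR_RGB2HSV);H,S,V=h[...,0],h[...,1],h[...,2]
    b=np.zeros(H.shape,bool);b[r[2]:r[3],r[0]:r[1]]=((H>15)&(H<38)&(S>110)&(V>40))[r[2]:r[3],r[0]:r[1]];ms[n]=big(b)
print("scoop",fit(F,ms,scoopparts(),[.59,.018,-.14],.004))
x=fit(F,ms,scoopparts(),[.59,.018,-.14],.004)[0]
print("pitch cost",[(d,round(sum(np.abs(render(F[n],scoopparts(),x,np.radians(d),.004)-ms[n]).sum() for n in F))) for d in(-6,-3,0,3,6)])
# box shift: rim corner template matching against first picture, excluding balls
for n,p in(("top",[(140,175,170,190),(185,215,220,240),(138,160,225,245),(205,216,180,225)]),("side",[(245,265,135,160),(285,312,135,160),(250,275,120,135)])):
    for a in p:
        t=cv2.cvtColor(F0[n]["img"],7)[a[2]:a[3],a[0]:a[1]].astype(np.float32);c=cv2.cvtColor(F[n]["img"],7)[a[2]:a[3],a[0]:a[1]].astype(np.float32)
        print(n,a,cv2.phaseCorrelate(t,c))
for n in F:
    d=(np.abs(F[n]["img"].astype(int)-F0[n]["img"]).sum(2)>110).astype(np.uint8);d=cv2.morphologyEx(d,cv2.MORPH_OPEN,np.ones((2,2)))
    print(n,[s.tolist() for s in cv2.connectedComponentsWithStats(d)[2][1:] if s[4]>25])
E
```

```text
time: 25.3
tool_pos: [0.4961, -0.0934, 0.2283]
tool_rot: [0.001, 0.997, -0.074, -0.001]
contact_force: [0.3, 0.2, -1.3]
gripper_width: 1.002
grasp_force: 0.0
time: 25.7
tool_pos: [0.4073, -0.2009, 0.2273]
tool_rot: [-0.0, 0.997, -0.075, -0.002]
contact_force: [0.4, 0.5, 1.4]
gripper_width: 0.997
grasp_force: 0.0
time: 26.2
tool_pos: [0.3928, -0.3165, 0.2277]
tool_rot: [-0.002, 0.997, -0.072, -0.001]
contact_force: [-0.1, 0.6, 0.4]
gripper_width: 1.001
grasp_force: 0.0
side [292.8 148.3] box [9, 14, 39] world [0.572 0.319 0.082] scoop xy [ 87. 655.]
top [183.8 183.8] box [10, 10, 73] world [0.584 0.266 0.082] scoop xy [106. 604.]
top [169.1 185.3] box [11, 10, 63] world [0.579 0.318 0.082] scoop xy [ 93. 655.]
top [155.9 187.9] box [10, 10, 68] world [0.57  0.364 0.082] scoop xy [ 77. 699.]
scoop (array([ 0.58441219,  0.01875214, -0.14213611]), np.float64(193.67843137254903), np.int64(3117))
pitch cost [(-6, 259), (-3, 226), (0, 194), (3, 189), (6, 213)]
top (140, 175, 170, 190) ((-0.8963506567619568, -0.4055429835592008), 0.2706688317987654)
top (185, 215, 220, 240) ((-0.016948951507
[... 825 characters left out ...]
86, 17, 39, 346], [162, 92, 12, 9, 63], [153, 97, 8, 5, 34], [157, 114, 13, 3, 34], [135, 126, 52, 81, 2143], [286, 140, 15, 18, 151], [0, 169, 34, 63, 1005], [99, 178, 8, 6, 33], [0, 183, 154, 130, 4993], [236, 182, 18, 26, 127], [260, 182, 9, 4, 30], [268, 193, 10, 5, 26], [253, 195, 12, 9, 56], [270, 199, 17, 5, 47], [258, 201, 35, 29, 203], [198, 240, 25, 35, 491]]
top [[240, 163, 44, 31, 263], [234, 169, 7, 16, 61], [263, 174, 5, 11, 32], [153, 179, 43, 17, 459], [339, 183, 13, 13, 129], [355, 183, 13, 13, 129], [230, 189, 26, 14, 181], [328, 196, 12, 12, 123], [258, 201, 18, 6, 71], [286, 213, 209, 171, 18764], [132, 282, 173, 102, 6137], [495, 319, 12, 7, 64], [495, 336, 15, 40, 373]]
```

```bash
python3 -c "
from plant import manip;print(manip.job_done())"
```

```text
the job is handed in; nothing more can be done
None
```

The job is handed in: the last camera measurements put all three knobs in the white box, the box within about 1 pixel of its starting place, and the scoop level on its mat (10 mm off-centre), at 26 s of the 67 s allowed.

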